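# Balance a cart wheel with matching weights and turn it once round

### The job

The cart wheel lying flat on the balancing stand carries two different steel weights in two of its four dishes. Without turning the wheel, take the weights of the same two kinds from the wooden rack and stand each one flat in the dish straight across the hub from its twin, leaving the other weights and everything else where they are. Then turn the wheel one full turn, either way, by its upright handle until the handle is back where it began, with all four weights still standing in their dishes, and let go.

Things in the scene. Friction and masses are not known exactly. Their poses are not given: they have to be found in the camera images.
- slim_1: slim round bare-steel weight, upright cylinder 26 mm diameter, 26 mm tall, about 0.1 kg; origin at the centre of its underside, z up; same kind as slim_2. It starts either on the rack or in a dish of the wheel
- slim_2: slim round bare-steel weight, upright cylinder 26 mm diameter, 26 mm tall, about 0.1 kg; origin at the centre of its underside, z up; same kind as slim_1. It starts on the rack
- wide_1: wide round bare-steel weight, upright cylinder 44 mm diameter, 26 mm tall, about 0.3 kg; origin at the centre of its underside, z up; same kind as wide_2. It starts either on the rack or in a dish of the wheel
- wide_2: wide round bare-steel weight, upright cylinder 44 mm diameter, 26 mm tall, about 0.3 kg; origin at the centre of its underside, z up; same kind as wide_1. It starts on the rack
- square_1: square bare-steel weight, block 34 x 34 mm (sides along its x and y), 26 mm tall, about 0.24 kg; origin at the centre of its underside, z up; same kind as square_2. It starts either on the rack or in a dish of the wheel
- square_2: square bare-steel weight, block 34 x 34 mm (sides along its x and y), 26 mm tall, about 0.24 kg; origin at the centre of its underside, z up; same kind as square_1. It starts on the rack
- dish_0 (a point): one of four shallow dark steel dishes fixed to the wheel's flat disc, 75 mm from the hub's axis; point at the centre of its flat floor (52 mm above the bench). Inside diameter 60 mm, wall 3 mm thick and 5 mm high. dish_2 lies straight across the hub from it
- dish_1 (a point): one of four shallow dark steel dishes fixed to the wheel's flat disc, 75 mm from the hub's axis; point at the centre of its flat floor (52 mm above the bench). Inside diameter 60 mm, wall 3 mm thick and 5 mm high. dish_3 lies straight across the hub from it
- dish_2 (a point): one of four shallow dark steel dishes fixed to the wheel's flat disc, 75 mm from the hub's axis; point at the centre of its flat floor (52 mm above the bench). Inside diameter 60 mm, wall 3 mm thick and 5 mm high. dish_0 lies straight across the hub from it
- dish_3 (a point): one of four shallow dark steel dishes fixed to the wheel's flat disc, 75 mm from the hub's axis; point at the centre of its flat floor (52 mm above the bench). Inside diameter 60 mm, wall 3 mm thick and 5 mm high. dish_1 lies straight across the hub from it
- hub (a point): the wheel's axis, at the height of the dish floors (52 mm above the bench): black rubber cart wheel, 260 mm diameter, lying flat on a low stand, top face 50 mm above the bench; steel hub and nut 48 mm across rising to 71 mm above the bench
- handle_top (a point): top end of the wheel's upright black handle: a freely revolving cylinder 24 mm diameter and 62 mm long, top 137 mm and lower end 75 mm above the bench, 72 mm from the hub's axis, carried by a flat steel arm; it stands midway between two neighbouring dishes (dish_0 and dish_1)
- wheel (a joint): angle of the wheel about its upright axis, rad, 0 at the start, grows anticlockwise seen from above; turns freely with a little friction, both ways, stops at 7.5 and -7.5
- rack: low fixed plywood rack, board 190 x 200 mm, flat top 52 mm above the bench, on which four weights stand at the start in two rows of two; origin on the bench under its centre
- jar: bystander: glass jar 64 mm diameter, 85 mm tall; origin at the centre of its underside
- wrench: bystander: steel wrench 150 mm long lying on the bench; origin at its middle underside
- carton: bystander: cardboard carton 70 x 90 x 60 mm; origin at the centre of its underside
There are look-alikes about, which are no part of the job. What is shaped like the square_2 but blue or orange is not meant.

How it is judged:
By the outcome, as a careful person would: the job done as asked, in the order asked, and still so for the second after the job is handed in, with the robot touching nothing.
It also fails if it takes over 72 s, if anything falls off the work surface, if the arm or the gripper's body presses on something with over 40 N, if the wrist force passes 120 N, or if a joint passes its speed limit or range.

### The arm

A 7-joint arm with a two-finger parallel gripper is mounted at the origin on the work surface. World frame = base frame: x ahead of the robot, y to its left, z up, the work surface at z = 0. Lengths are in m, angles in rad, forces in N, time in s.
With the tool pointing down it reaches from about 0.4 to 0.875 m from the base axis. Payload 6.5 kg.
Tool frame: the origin (TCP) lies between the finger pads; the fingertips stand 17 mm ahead of it and the grasp point (between the pads) lies 2 mm behind it; z points along the fingers, y is the line along which they close (so a half turn about z gives the same grasp; the last joint's range is limited). The gripper opens to 88 mm and grips with 3 to 60 N. Pads are 18 mm wide; open, the fingers measure 123 mm over their backs; the gripper's body (75 mm by 187 mm) begins 45 mm behind the grasp point.
Start: joints at [1.166, 0.536, -0.004, 1.538, 0.003, 1.067, -0.071], TCP at [0.216, -0.613, 0.256] pointing down, gripper open.
Joint ranges: [-2.7, 2.7], [-0.37, 2.16], [-1.27, 1.26], [0.24, 2.4], [-1.31, 4.45], [0.19, 1.91], [-2.76, 2.76]. Speed limits (rad/s): [2.39, 2.39, 3.14, 3.14, 3.14, 3.14, 3.14].

### API

Orientations are given as [roll, pitch, yaw] about the fixed x, y, z axes, in that order (R = Rz(yaw) Ry(pitch) Rx(roll)).
In Python, from bench import arm gives the robot as it stands.
- The arm moves only by the tool jog_arm, never from a script. Its argument "rows" is a list that holds one entry, the list of rows, each a list of 5 numbers: the shift along the world's x, y, z in cm, then the turn about the world's z in rad, then the opening in per cent of the stroke, from 0 (shut) to 100 (fully open). A call has 1 to 12 rows; each row is the pose to reach, as a shift and turn from the pose commanded when the call began; what a row does not reach only later rows make up. A row lasts 1/10 s, in which the tool goes at most 50 mm and 8.59 degrees, less where a joint would pass 70% of its speed; a pose out of reach is approached as far as the arm can. A call with a gripper value outside its range is refused whole. The fingers move at their own pace and stop on an object; "grip_force" is the grip in N (left out, the last holds). Time passes only in rows, so rows that repeat a pose let the fingers close. It gives the time, the measured TCP pose, the force, the opening and the grip force at its end, in the units of the state.
- arm.get_state(): the state, without advancing time (a new reading comes with each control period).
- arm.get_image(name): name is "scene" or "top" or "wrist"; returns the picture (420x560x3 uint8, red, green, blue); there is no depth.
- arm.get_calibration(name): a dict with "fx", "fy", "cx", "cy" (pixels), "R" (3x3) and "t" (3): a world point X has camera coordinates R X + t. Camera axes: x right, y down, z forward; pixel columns grow to the right and rows downward; lengths in m; the calibration is good to about 2 mm. A picture is of the moment at which its call begins: read the wrist's pose just before it. get_calibration takes no time and is no camera call; for the wrist camera it gives the pose at the moment of the call.
- arm.finish_job(): hands the job in; it is judged then, once.
Trained networks look in the newest picture that a camera, given by its name, has taken for a name from the list of things; names that differ only in an ending like _2 or _b are one class to them, and where a whole thing is asked for, a point or a joint stands for the part that bears it (a point fixed in the world has none). Each returns a list of dicts, best first, with "p" (0 to 1); they miss things now and then, are a little off and sometimes report something else, mostly with a low value. They report only what shows in the picture. A call takes as long as a camera call. They do not tell look-alikes from the thing itself.
- arm.boxes_of(query, camera): "position" ([column, row] in pixels, amid what is visible of it).
- arm.cut_out(query, camera): "mask" (420x560 bool, what is visible of it) and "position" ([column, row] in pixels, amid what is visible of it).
The state is a dict: "t": time; "joint_pos": joint angles; "dq": joint speeds; "joint_torque": joint torques, N m; "ee_pos": TCP position; "tcp_rot": TCP orientation; "contact_force": force on the tool from outside, world axes, zero at the start; "torque": the same for the moment, N m; "finger_gap": finger opening in m; "finger_force": force on a finger pad.
Only numpy, scipy, OpenCV 4.12 (cv2) and the standard library are available. Lean on these libraries where they do the work, as an engineer would, in place of code of your own. Each camera call takes 0.05 s, during which the arm holds its last target. There are 200 camera calls.

## Working session

There is one attempt and no reset: what is moved stays moved. The work goes in short steps, Python scripts to look and compute and a tool call to move; the robot and the scene stay as the last step left them, time stands still between calls to the robot, and variables do not carry over. Pictures are saved under pics/ and viewed, at most 10 in all, crops included, and the job is handed in when it is done.

Besides the shell and the picture viewer there is one more tool, called after "Request:" as name(argument=value, ...) on one line, values as JSON. jog_arm: Moves the arm, as the interface text tells. Its arguments: {"type":"object","properties":{"rows":{"type":"array","items":{"type":"array","items":{"type":"array","items":{"type":"number"}}}},"grip_force":{"type":"number"}},"required":["rows"]}

```bash
mkdir -p pics
python3 - <<'E'
from bench import arm
import cv2,numpy as np
for n in("top","scene"):
    im=arm.get_image(n); cv2.imwrite(f"pics/{n}0.png",im[:,:,::-1])
    c=arm.get_calibration(n); print(n,c["fx"],c["cx"],c["cy"],np.round(c["R"],3).tolist(),np.round(c["t"],3).tolist())
    for q in ("slim_1","wide_1","square_1","dish_0","hub","handle_top","rack","jar","wrench","carton"):
        print(q,[(np.round(d["position"]).tolist(),round(d["p"],2)) for d in arm.boxes_of(q,n)])
print(arm.get_state())
E
```

```text
top 487.88571866810656 275.2214831302133 209.43450423709305 [[0.007, -1.0, 0.008], [-0.982, -0.008, -0.187], [0.187, -0.006, -0.982]] [-0.022, 0.58, 0.905]
slim_1 [([338.0, 205.0], 0.74), ([381.0, 213.0], 0.66), ([143.0, 223.0], 0.63), ([353.0, 232.0], 0.57)]
wide_1 [([373.0, 258.0], 0.84), ([335.0, 206.0], 0.7)]
square_1 [([322.0, 249.0], 0.81), ([186.0, 255.0], 0.77), ([391.0, 328.0], 0.66), ([341.0, 325.0], 0.63)]
dish_0 [([179.0, 217.0], 0.74)]
hub [([180.0, 222.0], 0.91)]
handle_top [([182.0, 222.0], 0.73), ([161.0, 120.0], 0.56)]
rack [([354.0, 232.0], 0.9), ([271.0, 123.0], 0.71)]
jar [([358.0, 118.0], 0.68)]
wrench [([356.0, 119.0], 0.28)]
carton [([162.0, 120.0], 0.71), ([181.0, 220.0], 0.25), ([143.0, 223.0], 0.21)]
scene 385.6758196049101 281.87420200897856 212.0737653474585 [[0.515, 0.857, 0.013], [0.488, -0.281, -0.826], [-0.705, 0.432, -0.563]] [-0.297, -0.191, 1.196]
slim_1 [([171.0, 270.0], 0.59), ([365.0, 193.0], 0.5)]
wide_1 [([221.0, 255.0], 0.91), ([160.0, 240.0], 0.55)]
square_1 [([128.0, 230.0], 0.81), ([177.0, 220.0], 0.7), ([320.0, 189.0], 0.59)]
dish_0 [([345
[... 330 characters left out ...]
ay([ 1.16577622,  0.53641006, -0.00440322,  1.53788355,  0.00261393,
        1.06731259, -0.07121124]), 'dq': array([ 5.61391030e-04,  1.63052711e-04,  3.07193350e-04, -1.34099617e-04,
        1.17638874e-03, -2.56598664e-05,  3.50577640e-05]), 'joint_torque': array([ 7.61103479e-06, -5.70916378e+01,  9.90252681e-01, -2.51925159e+01,
       -5.61646326e-02,  1.07561471e-02,  6.62245589e-05]), 'ee_pos': array([ 0.21604162, -0.6130427 ,  0.25571577]), 'tcp_rot': array([-3.14158757e+00,  3.97303159e-05,  3.38854840e-01]), 'contact_force': array([-0.66688448,  0.2129973 ,  1.04405841]), 'torque': array([0.00745563, 0.01759798, 0.0373835 ]), 'finger_force': 0.0, 'finger_gap': 0.08827336848377063}
```

Run:
```python
import cv2
im=cv2.imread("pics/top0.png")[60:400,60:480]; cv2.imwrite("pics/top0c.png",cv2.resize(im,(741,600),interpolation=cv2.INTER_CUBIC))
```

```text
(no output)
```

View pics/top0c.png

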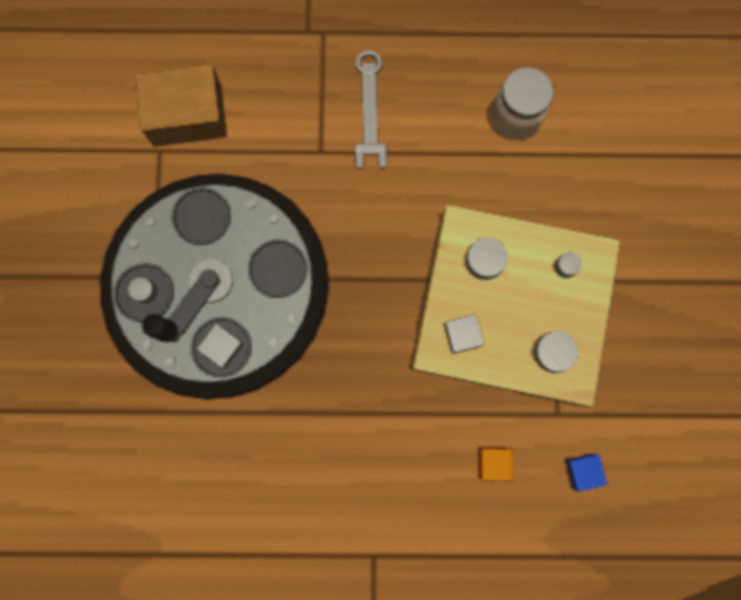

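View pics/scene0.png

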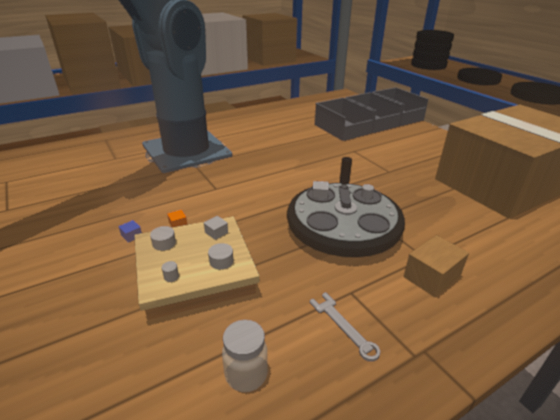

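The wheel carries a slim weight at crop (141,289) and a square one at crop (218,347), with the handle between them. The empty dishes are at crop (277,269), across from the slim, and (201,216), across from the square. The weights I need from the rack are the slim at (568,264) and the square at (463,333).

```bash
cat > h.py <<'E'
from bench import arm
import cv2,numpy as np
def ray(c,px,z):
    d=c["R"].T@np.array([(px[0]-c["cx"])/c["fx"],(px[1]-c["cy"])/c["fy"],1]); o=-c["R"].T@np.array(c["t"])
    return o+d*(z-o[2])/d[2]
def proj(c,X):
    p=c["R"]@np.array(X)+c["t"]; return np.array([c["fx"]*p[0]/p[2]+c["cx"],c["fy"]*p[1]/p[2]+c["cy"]])
E
python3 - <<'E'
from h import *
c=arm.get_calibration("top"); P=lambda n,x,y,z:print(n,np.round(ray(c,(x/1.7643+60,y/1.7643+60),z)[:2],4))
P("slimR",568,263,.078);P("squareR",463,332,.078);P("wideR1",487,256,.078);P("wideR2",556,350,.078)
P("slimW",141,288,.078);P("sqW",218,345,.078);P("dishR",277,269,.052);P("dishT",201,216,.052);P("dishL",144,293,.052);P("dishB",221,347,.052)
P("nut",210,280,.071);P("handle",157,328,.137)
P("c1",446,206,.052);P("c2",619,240,.052);P("c3",593,405,.052);P("c4",414,369,.052)
E
```

```text
slimR [ 0.5785 -0.2222]
squareR [ 0.5022 -0.1068]
wideR1 [ 0.5855 -0.1339]
wideR2 [ 0.4837 -0.2061]
slimW [0.5471 0.2405]
sqW [0.4863 0.1549]
dishR [0.574  0.0974]
dishT [0.634  0.1849]
dishL [0.5457 0.2439]
dishB [0.4865 0.1562]
nut [0.5577 0.1678]
handle [0.4973 0.206 ]
c1 [ 0.6482 -0.0918]
c2 [ 0.6104 -0.2866]
c3 [ 0.4266 -0.25  ]
c4 [ 0.4641 -0.0555]
```

Request:
jog_arm(rows=[[[36.2,39,0,0,60],[36.2,39,0,0,60],[36.2,39,0,0,60],[36.2,39,0,0,60],[36.2,39,0,0,60],[36.2,39,0,0,60],[36.2,39,0,0,60],[36.2,39,0,0,60],[36.2,39,0,0,60],[36.2,39,0,0,60],[36.2,39,0,0,60],[36.2,39,0,0,60]]], grip_force=25)

```text
t: 2.3
ee_pos: [0.5816, -0.2168, 0.2557]
tcp_rot: [-3.139, -0.003, 0.347]
contact_force: [0.5, 0.3, 0.8]
finger_gap: 0.0529
finger_force: 0.0
```

Run:
```python
from h import *
s=arm.get_state();print(s["t"],s["ee_pos"],s["tcp_rot"])
c=arm.get_calibration("wrist");im=arm.get_image("wrist");cv2.imwrite("pics/w1.png",im[:,:,::-1])
for q in("slim_1","square_1","wide_1"):
    for d in arm.cut_out(q,"wrist"):
        print(q,round(d["p"],2),np.round(d["position"]),d["mask"].sum(),np.round(ray(c,d["position"],.078),4))
```

```text
2.3 [ 0.58156386 -0.21680984  0.25573312] [-3.13936055 -0.00316047  0.34734113]
slim_1 0.84 [278. 201.] 635 [ 0.5812 -0.222   0.078 ]
slim_1 0.68 [234. 276.] 1413 [ 0.4914 -0.2064  0.078 ]
square_1 0.87 [149. 233.] 1537 [ 0.5078 -0.1129  0.078 ]
square_1 0.68 [236. 352.] 835 [ 0.4057 -0.2372  0.078 ]
wide_1 0.82 [235. 277.] 1403 [ 0.4912 -0.2081  0.078 ]
wide_1 0.8 [193. 164.] 1907 [ 0.5877 -0.1346  0.078 ]
```

View pics/w1.png

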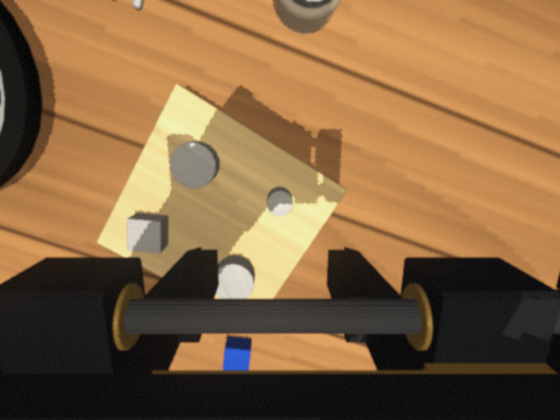

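The wrist view shows the rack with the slim at (279,201), the square at (149,233) and the wides at (193,164) and (235,278). This agrees with the top view to about 3 mm, so I'll descend on the slim.

Request:
jog_arm(rows=[[[0.2,0.1,-5,0,60],[0.2,0.1,-10,0,60],[0.2,0.1,-14,0,60],[0.2,0.1,-16.5,0,60],[0.2,0.1,-17.8,0,60],[0.2,0.1,-17.8,0,60],[0.2,0.1,-17.8,0,0],[0.2,0.1,-17.8,0,0],[0.2,0.1,-17.8,0,0],[0.2,0.1,-17.8,0,0],[0.2,0.1,-17.8,0,0],[0.2,0.1,-17.8,0,0]]], grip_force=25)

```text
t: 3.7
ee_pos: [0.5809, -0.2225, 0.079]
tcp_rot: [3.14, -0.001, 0.339]
contact_force: [-0.6, -0.6, 5.9]
finger_gap: 0.0254
finger_force: 25.0
```

Request:
jog_arm(rows=[[[0,0,4,0,0],[0,0,8,0,0],[0,3,12,0,0],[0,7,12,0,0],[0,11.5,12,0,0],[-0.5,16,12,0,0],[-0.5,20.5,12,0,0],[-0.5,25,12,0,0],[-0.5,29,12,0,0],[-0.5,32,12,0,0],[-0.5,32,12,0,0],[-0.5,32,12,0,0]]])

```text
t: 4.9
ee_pos: [0.5747, 0.0984, 0.1976]
tcp_rot: [3.141, 0.0, 0.341]
contact_force: [0.7, -0.0, -0.3]
finger_gap: 0.0251
finger_force: 25.0
```

Run:
```python
from h import *
s=arm.get_state();print(s["t"],s["ee_pos"],s["tcp_rot"],s["finger_gap"])
c=arm.get_calibration("wrist");im=arm.get_image("wrist").copy();
for n,X in dict(R=(.575,.098,.052),T=(.634,.185,.052),hub=(.560,.1707,.071),h=(.4973,.206,.137)).items():
    p=proj(c,X);print(n,p); cv2.circle(im,tuple(int(v) for v in np.round(p)),3,(255,0,0),1)
cv2.imwrite("pics/w2.png",im[:,:,::-1])
```

```text
4.9 [0.57472145 0.09841323 0.19763423] [3.14142670e+00 4.42215906e-04 3.40514252e-01] 0.025130303663758197
R [273.1523494  205.89899985]
T [195.22906255 103.12161991]
hub [181.60067587 199.31315807]
h [ 75.30314287 293.33804144]
```

View pics/w2.png

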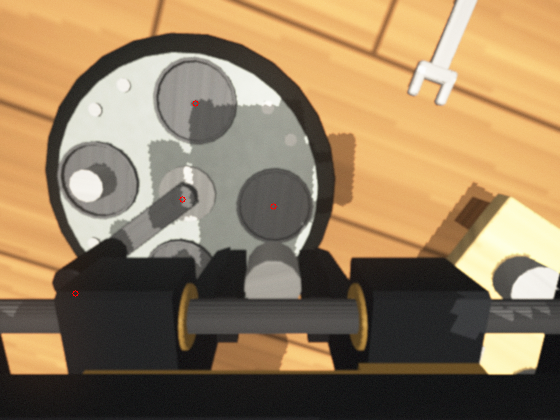

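The dish's centre shows at (275,205), against my predicted (273,206), so it's good to place.

Request:
jog_arm(rows=[[[0,0,-4,0,0],[0,0,-8,0,0],[0,0,-10.5,0,0],[0,0,-11.5,0,0],[0,0,-11.9,0,0],[0,0,-11.9,0,0],[0,0,-11.9,0,0],[0,0,-11.9,0,45],[0,0,-11.9,0,45],[0,0,-11.9,0,45],[0,0,-11.9,0,45],[0,0,-11.9,0,45]]])

```text
t: 6.15
ee_pos: [0.5751, 0.098, 0.0788]
tcp_rot: [3.142, -0.0, 0.339]
contact_force: [0.3, -0.1, -0.1]
finger_gap: 0.0392
finger_force: 0.0
```

Request:
jog_arm(rows=[[[0,0,4,0,45],[0,0,8,0,45],[0,-2,12,0,60],[-2,-6,12,0,60],[-4,-10,12,0,60],[-6,-14,12,0,60],[-7.2,-18,12,0,60],[-7.2,-20.7,12,0,60],[-7.2,-20.7,12,0,60],[-7.2,-20.7,12,0,60]]])

```text
t: 7.15
ee_pos: [0.5031, -0.1092, 0.1988]
tcp_rot: [-3.141, -0.0, 0.338]
contact_force: [0.1, -0.2, -0.2]
finger_gap: 0.0528
finger_force: 0.0
```

Run:
```python
from h import *
s=arm.get_state();print(s["t"],s["ee_pos"],s["tcp_rot"],s["finger_gap"])
c=arm.get_calibration("wrist");im=arm.get_image("wrist");
for d in arm.cut_out("square_1","wrist"): print(round(d["p"],2),np.round(d["position"]),d["mask"].sum(),np.round(ray(c,d["position"],.078),4))
cr=im[120:300,180:380,::-1]; cv2.imwrite("pics/w3.png",cv2.resize(cr,(660,594),interpolation=cv2.INTER_CUBIC))
```

```text
7.15 [ 0.50307735 -0.10915752  0.19878584] [-3.14141163e+00 -2.71919935e-04  3.37658678e-01] 0.05275051922014868
0.76 [271. 212.] 1893 [ 0.5039 -0.1072  0.078 ]
0.7 [344. 356.] 1041 [ 0.3988 -0.2137  0.078 ]
0.58 [264. 338.] 373 [ 0.3933 -0.1393  0.078 ]
```

View pics/w3.png

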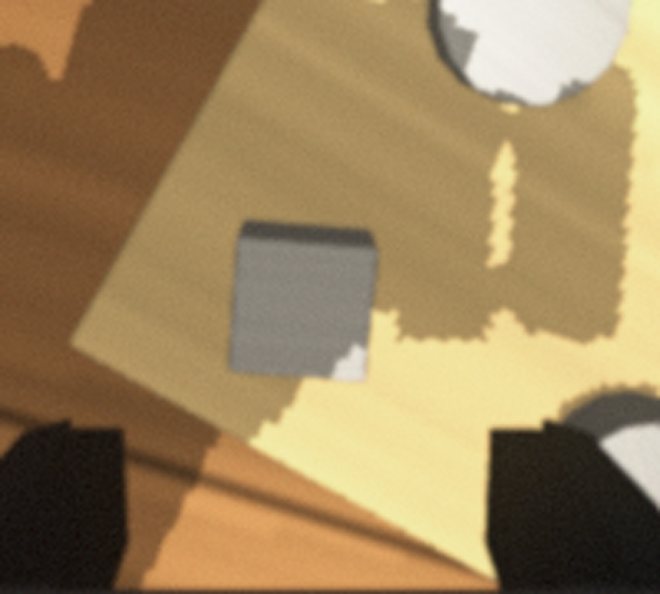

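The square's top corners are at crop (238,237), (376,246), (365,380) and (230,372).

Run:
```python
from h import *
c=arm.get_calibration("wrist")
W=np.array([ray(c,(180+x/3.3,120+y/3.3),.078)[:2] for x,y in((238,237),(376,246),(365,380),(230,372))])
print(W.mean(0)); e=np.roll(W,-1,0)-W; print(np.linalg.norm(e,axis=1),np.arctan2(e[:,1],e[:,0])%(np.pi/2))
```

```text
[ 0.50273306 -0.10678404]
[0.03270637 0.03348527 0.0330635  0.03361855] [0.2733047  0.2761583  0.27730921 0.2655318 ]
```

Request:
jog_arm(rows=[[[0,0.2,-4,-0.065,65],[0,0.2,-8,-0.065,65],[0,0.2,-10.5,-0.065,65],[0,0.2,-12.1,-0.065,65],[0,0.2,-12.1,-0.065,65],[0,0.2,-12.1,-0.065,0],[0,0.2,-12.1,-0.065,0],[0,0.2,-12.1,-0.065,0],[0,0.2,-12.1,-0.065,0],[0,0.2,-12.1,-0.065,0]]], grip_force=30)

```text
t: 8.25
ee_pos: [0.504, -0.1071, 0.0788]
tcp_rot: [3.141, -0.002, 0.274]
contact_force: [-1.5, 0.0, 7.0]
finger_gap: 0.0334
finger_force: 30.0
```

Request:
jog_arm(rows=[[[0,0,4,0,0],[0,0,8,0,0],[1,2.5,12,0,0],[2.8,6,12,0,0],[4.6,10,12,0,0],[6.4,14,12,0,0],[8.2,18,12,0,0],[10,22,12,0,0],[11.8,26,12,0,0],[13.1,29.2,12,0,0],[13.1,29.2,12,0,0],[13.1,29.2,12,0,0]]])

```text
t: 9.45
ee_pos: [0.6333, 0.1854, 0.197]
tcp_rot: [3.141, 0.002, 0.275]
contact_force: [0.6, -0.5, -2.6]
finger_gap: 0.034
finger_force: 30.0
```

Run:
```python
from h import *
s=arm.get_state();print(s["t"],s["ee_pos"],s["tcp_rot"],s["finger_gap"])
c=arm.get_calibration("wrist");im=arm.get_image("wrist").copy();
for n,X in dict(R=(.575,.098,.052),T=(.634,.1855,.052),hub=(.560,.1707,.071),h=(.4973,.206,.137)).items():
    p=proj(c,X);print(n,p); cv2.circle(im,tuple(int(v) for v in np.round(p)),2,(255,0,0),1)
cv2.imwrite("pics/w4.png",im[:,:,::-1])
```

```text
9.45 [0.63332864 0.18541967 0.19702958] [3.14142563e+00 1.59881304e-03 2.75418843e-01] 0.03399589373600517
R [346.28093265 289.57869147]
T [272.84184876 205.32923035]
hub [266.17957225 294.73834287]
h [193.40499309 405.3046273 ]
```

View pics/w4.png

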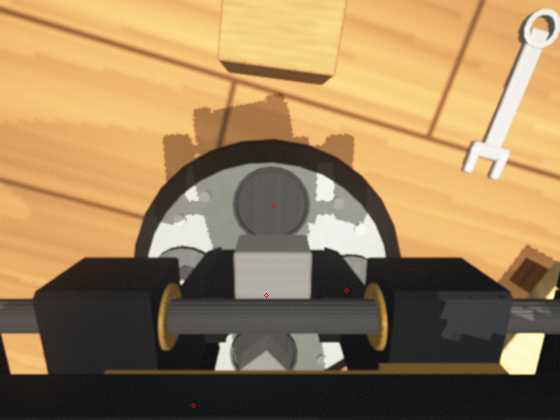

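The dish's centre shows at (271,204), about 1–2 px from the prediction, so I'll place with a 1 mm correction.

Request:
jog_arm(rows=[[[0.1,0.1,-4,0,0],[0.1,0.1,-8,0,0],[0.1,0.1,-10.5,0,0],[0.1,0.1,-11.5,0,0],[0.1,0.1,-11.9,0,0],[0.1,0.1,-11.9,0,0],[0.1,0.1,-11.9,0,0],[0.1,0.1,-11.9,0,54],[0.1,0.1,-11.9,0,54],[0.1,0.1,-11.9,0,54],[0.1,0.1,-11.9,0,54],[0.1,0.1,-11.9,0,54]]])

```text
t: 10.7
ee_pos: [0.6351, 0.186, 0.0788]
tcp_rot: [3.142, -0.0, 0.274]
contact_force: [-0.0, 1.1, 0.2]
finger_gap: 0.0474
finger_force: 0.0
```

Request:
jog_arm(rows=[[[0,0,4,0,54],[0,0,8,0,54],[0,0,12,0,54],[-3,-3,16,0,54],[-6,-7,16,0,54],[-9,-11,16,0,54],[-9,-15,16,0,54],[-9,-19,16,0,54],[-9,-23,16,0,54],[-9,-23,16,0,54]]])

```text
t: 11.7
ee_pos: [0.5446, -0.0512, 0.2389]
tcp_rot: [3.138, 0.001, 0.265]
contact_force: [-1.0, 0.1, -0.7]
finger_gap: 0.0475
finger_force: 0.0
```

Run:
```python
from h import *
s=arm.get_state();print(s["t"],s["ee_pos"],s["tcp_rot"],s["finger_gap"])
c=arm.get_calibration("top");im=arm.get_image("top").copy();
for n,X in dict(h=(.4973,.206,.137)).items(): print(n,proj(c,X))
cv2.imwrite("pics/top1.png",cv2.resize(im[130:310,80:280,::-1],(660,594),interpolation=cv2.INTER_CUBIC))
cv2.imwrite("pics/top1full.png",im[:,:,::-1])
```

```text
11.7 [ 0.54456457 -0.05118736  0.23885555] [3.13813616e+00 9.28515294e-04 2.64546370e-01] 0.047502707504220566
h [148.95995362 245.92801855]
```

View pics/top1.png

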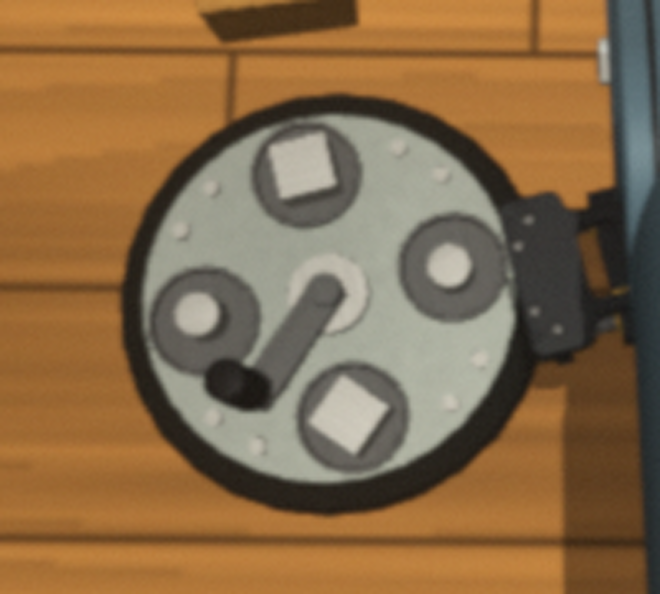

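Both weights stand centred in their dishes: the slim at crop (450,265), the square at (303,165). The wheel hasn't moved. Next I'll go over the handle.

Request:
jog_arm(rows=[[[-1,4,1,0,60],[-2,8,1,0,60],[-3,12,1,0,60],[-4,16,1,0,60],[-4.7,20,1,0,60],[-4.7,23,1,0,60],[-4.7,25,1,0,60],[-4.7,25,1,0,60],[-4.7,25,1,0,60]]])

```text
t: 12.65
ee_pos: [0.4975, 0.2063, 0.2486]
tcp_rot: [3.141, 0.001, 0.276]
contact_force: [-0.5, -1.5, 0.3]
finger_gap: 0.0528
finger_force: 0.0
```

Run:
```python
from h import *
s=arm.get_state();print(s["t"],s["ee_pos"],s["tcp_rot"],s["finger_gap"])
c=arm.get_calibration("wrist");im=arm.get_image("wrist").copy();
for n,X in dict(hm=(.4975,.2058,.137),hg=(.4997,.21,.137),hub=(.560,.1707,.071),R=(.5755,.0975,.052),T=(.6335,.186,.052)).items():
    p=proj(c,X);print(n,p); cv2.circle(im,tuple(int(v) for v in np.round(p)),2,(255,0,0),1)
print([(np.round(d["position"]),d["p"]) for d in arm.boxes_of("handle_top","wrist")],[(np.round(d["position"]),d["p"]) for d in arm.boxes_of("hub","wrist")])
cv2.imwrite("pics/w5.png",im[:,:,::-1])
```

```text
12.65 [0.49754928 0.20634222 0.24856273] [3.14141185e+00 5.69134137e-04 2.75547504e-01] 0.05277742837122135
hm [273.43651408 216.79639537]
hg [268.92776244 212.68981075]
hub [328.19800026 144.69202355]
R [400.73249947 148.75333908]
T [334.00374256  60.43558062]
[(array([316., 131.]), 0.95)] [(array([321., 126.]), 0.65), (array([323., 219.]), 0.19)]
```

View pics/w5.png

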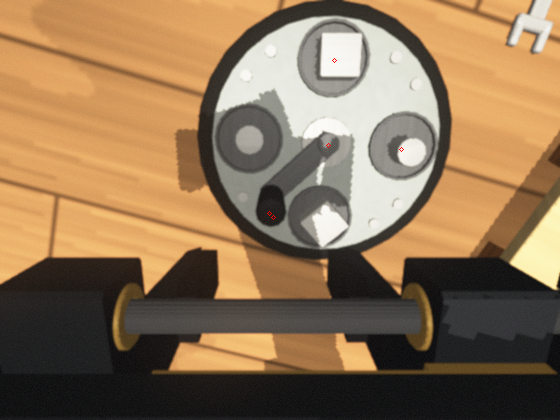

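The handle's top is at about (271,211), and the hub, dish T and dish R show about 2 px above their predictions. Corrected for that, the handle is at about (0.499, 0.2088), which matches a 72 mm radius midway between the dishes. I'll grip it.

Request:
jog_arm(rows=[[[0.1,0.3,-4,0,60],[0.1,0.3,-8,0,60],[0.1,0.3,-11.5,0,60],[0.1,0.3,-13.7,0,60],[0.1,0.3,-13.7,0,60],[0.1,0.3,-13.7,0,0],[0.1,0.3,-13.7,0,0],[0.1,0.3,-13.7,0,0],[0.1,0.3,-13.7,0,0],[0.1,0.3,-13.7,0,0],[0.1,0.3,-13.7,0,0]]], grip_force=20)

```text
t: 13.9
ee_pos: [0.5001, 0.2089, 0.1129]
tcp_rot: [3.141, -0.002, 0.273]
contact_force: [-0.7, -1.4, 6.7]
finger_gap: 0.0232
finger_force: 20.0
```

Run:
```python
import numpy as np
from h import *
s=arm.get_state();print(s["t"],s["ee_pos"],s["finger_gap"],s["contact_force"])
# rows: anticlockwise; ease in/out
a=np.deg2rad(148)
step=np.r_[[.03,.07,.11],[.15]*6]; 
th=np.cumsum(np.r_[.03,.07,.11,[.15]*39]);th=th[th<2*np.pi-.24]; th=np.r_[th,2*np.pi-.10,2*np.pi-.03,2*np.pi]
prev=0
for i in range(0,len(th),11):
    t=th[i:i+11]; print("call to",round(t[-1],3)); print([[round(float(7.2*(np.cos(a+x)-np.cos(a+prev))),1),round(float(7.2*(np.sin(a+x)-np.sin(a+prev))),1)] for x in t]); prev=t[-1]
```

```text
13.9 [0.50005533 0.20885237 0.11286286] 0.02323162264088003 [-0.6812622  -1.4102985   6.69502074]
call to 1.41
[[-0.1, -0.2], [-0.4, -0.6], [-0.7, -1.4], [-1.0, -2.4], [-1.1, -3.5], [-1.1, -4.5], [-0.9, -5.6], [-0.5, -6.6], [-0.0, -7.6], [0.6, -8.5], [1.4, -9.2]]
call to 3.06
[[0.9, -0.6], [1.8, -1.2], [2.8, -1.5], [3.9, -1.7], [5.0, -1.8], [6.0, -1.7], [7.1, -1.4], [8.1, -1.0], [9.0, -0.4], [9.8, 0.3], [10.5, 1.1]]
call to 4.71
[[0.6, 0.9], [1.0, 1.9], [1.3, 2.9], [1.4, 4.0], [1.4, 5.1], [1.2, 6.2], [0.8, 7.2], [0.3, 8.1], [-0.3, 9.0], [-1.1, 9.8], [-1.9, 10.4]]
call to 6.283
[[-1.0, 0.5], [-2.0, 0.9], [-3.0, 1.1], [-4.1, 1.1], [-5.2, 1.0], [-6.2, 0.7], [-7.2, 0.3], [-8.1, -0.3], [-9.5, -1.7], [-9.8, -2.1], [-9.9, -2.3]]
```

Request:
jog_arm(rows=[[[-0.1,-0.2,0,0,0],[-0.4,-0.6,0,0,0],[-0.7,-1.4,0,0,0],[-1.0,-2.4,0,0,0],[-1.1,-3.5,0,0,0],[-1.1,-4.5,0,0,0],[-0.9,-5.6,0,0,0],[-0.5,-6.6,0,0,0],[0,-7.6,0,0,0],[0.6,-8.5,0,0,0],[1.4,-9.2,0,0,0]]])

```text
t: 15.0
ee_pos: [0.513, 0.1168, 0.1128]
tcp_rot: [-3.141, -0.0, 0.274]
contact_force: [-2.3, 1.1, 13.2]
finger_gap: 0.0231
finger_force: 20.0
```

Lateral forces are small, so I'll continue.

Request:
jog_arm(rows=[[[0.9,-0.6,0,0,0],[1.8,-1.2,0,0,0],[2.8,-1.5,0,0,0],[3.9,-1.7,0,0,0],[5.0,-1.8,0,0,0],[6.0,-1.7,0,0,0],[7.1,-1.4,0,0,0],[8.1,-1.0,0,0,0],[9.0,-0.4,0,0,0],[9.8,0.3,0,0,0],[10.5,1.1,0,0,0]]])

```text
t: 16.1
ee_pos: [0.6185, 0.1271, 0.1128]
tcp_rot: [3.141, -0.0, 0.273]
contact_force: [-0.9, -1.4, 11.0]
finger_gap: 0.0232
finger_force: 20.0
```

Request:
jog_arm(rows=[[[0.6,0.9,0,0,0],[1.0,1.9,0,0,0],[1.3,2.9,0,0,0],[1.4,4.0,0,0,0],[1.4,5.1,0,0,0],[1.2,6.2,0,0,0],[0.8,7.2,0,0,0],[0.3,8.1,0,0,0],[-0.3,9.0,0,0,0],[-1.1,9.8,0,0,0],[-1.9,10.4,0,0,0]]])

```text
t: 17.2
ee_pos: [0.5994, 0.2314, 0.1128]
tcp_rot: [3.141, -0.001, 0.273]
contact_force: [0.0, -2.2, 9.8]
finger_gap: 0.0236
finger_force: 20.0
```

Request:
jog_arm(rows=[[[-1.0,0.5,0,0,0],[-2.0,0.9,0,0,0],[-3.0,1.1,0,0,0],[-4.1,1.1,0,0,0],[-5.2,1.0,0,0,0],[-6.2,0.7,0,0,0],[-7.2,0.3,0,0,0],[-8.1,-0.3,0,0,0],[-9.2,-1.3,0,0,0],[-9.8,-2.1,0,0,0],[-10.0,-2.3,0,0,0],[-10.0,-2.3,0,0,0]]])

```text
t: 18.4
ee_pos: [0.4993, 0.2077, 0.1128]
tcp_rot: [3.141, -0.001, 0.273]
contact_force: [-0.3, -2.3, 9.9]
finger_gap: 0.0232
finger_force: 20.0
```

Request:
jog_arm(rows=[[[0,0,0,0,0],[0,0,0,0,0],[0,0,0,0,0]]])

```text
t: 18.7
ee_pos: [0.4996, 0.2082, 0.1128]
tcp_rot: [3.141, -0.001, 0.273]
contact_force: [-0.8, -1.9, 11.9]
finger_gap: 0.0234
finger_force: 20.0
```

Request:
jog_arm(rows=[[[0,0.1,0,0,0],[0,0.1,0,0,0],[0,0.1,0,0,60],[0,0.1,0,0,60],[0,0.1,0,0,60],[0,0.1,0,0,60],[0,0.1,2,0,60],[0,0.1,6,0,60],[0,0.1,10,0,60],[0,0.1,14,0,60]]])

```text
t: 19.7
ee_pos: [0.4984, 0.2098, 0.2529]
tcp_rot: [-3.142, 0.001, 0.274]
contact_force: [0.4, 0.7, -0.1]
finger_gap: 0.0528
finger_force: 0.0
```

Request:
jog_arm(rows=[[[1,-4,1,0,60],[2,-8,1,0,60],[3,-12,1,0,60],[4,-16,1,0,60],[4.6,-20,1,0,60],[4.6,-23,1,0,60],[4.6,-25.3,1,0,60],[4.6,-25.3,1,0,60],[4.6,-25.3,1,0,60],[4.6,-25.3,1,0,60]]])

```text
t: 20.7
ee_pos: [0.5449, -0.0411, 0.2616]
tcp_rot: [-3.141, 0.0, 0.276]
contact_force: [0.2, 0.6, -1.0]
finger_gap: 0.0532
finger_force: 0.0
```

Run:
```python
from h import *
s=arm.get_state();print(s["t"],s["ee_pos"],s["contact_force"])
im=arm.get_image("top")[:,:,::-1]
f=lambda a:cv2.resize(a[150:290,110:245],(385,400),interpolation=cv2.INTER_CUBIC)
cv2.imwrite("pics/cmp.png",np.hstack([f(cv2.imread("pics/top1full.png")),f(im)]))
# rotation of the wheel between pictures: search angle of homography induced by rotation about the hub (plane z=.06)
c=arm.get_calibration("top"); src=cv2.cvtColor(cv2.imread("pics/top0.png"),cv2.COLOR_BGR2GRAY).astype(np.float32); new=cv2.cvtColor(np.ascontiguousarray(im),cv2.COLOR_BGR2GRAY).astype(np.float32)
hub=np.array([.56,.1707]); m=np.zeros(src.shape,np.uint8); 
cv2.fillPoly(m,[np.array([proj(c,[*(hub+.105*np.array([np.cos(t),np.sin(t)])),.052]) for t in np.linspace(0,6.28,60)]).astype(np.int32)],1)
for p in[(.575,.098),(.634,.186)]: cv2.circle(m,tuple(int(v) for v in proj(c,[*p,.065])),20,0,-1)
for deg in np.arange(-4,4.1,.5):
    a=np.deg2rad(deg);R=np.array([[np.cos(a),-np.sin(a)],[np.sin(a),np.cos(a)]])
    q=np.array([[.1,0],[0,.1],[-.1,0],[0,-.1]],float)
    A=np.float32([proj(c,[*(hub+x),.06]) for x in q]);B=np.float32([proj(c,[*(hub+R@x),.06]) for x in q])
    w=cv2.warpPerspective(src,cv2.getPerspectiveTransform(A,B),(560,420)); print(deg,round(float(np.abs(w-new)[m>0].mean()),2),end="; ")
```

```text
20.7 [ 0.5449437  -0.04112911  0.26162541] [ 0.18824054  0.60336989 -1.01995907]
-4.0 28.94; -3.5 28.14; -3.0 27.36; -2.5 26.58; -2.0 25.8; -1.5 25.06; -1.0 24.33; -0.5 23.65; 0.0 23.08; 0.5 22.58; 1.0 22.34; 1.5 22.3; 2.0 22.31; 2.5 22.42; 3.0 22.77; 3.5 23.35; 4.0 24.03;
```

View pics/cmp.png

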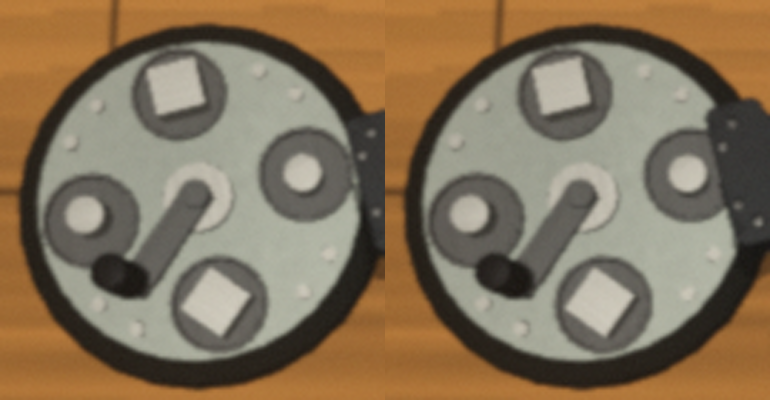

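All four weights stand in their dishes, and the handle is back at its start: (500,272)−385 = (115,272), against (115,272) before. I'll hand the job in.

```bash
python3 -c "
from bench import arm
print(arm.finish_job())"
```

```text
the job is handed in; nothing more can be done
None
```

The job is handed in: the slim and square weights from the rack stand in the dishes across from their twins, and the wheel made one full turn, with the handle let go within about 1° of its start and all four weights still in place.

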